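# Pack two cut soap bars into the steel corner of the tray

### The arm

A 7-joint arm with a two-finger parallel gripper is mounted at the origin on the work surface. World frame = base frame: x ahead of the robot, y to its left, z up, the work surface at z = 0. Lengths are in m, angles in rad, forces in N, time in s.
With the tool pointing down it reaches from about 0.4 to 0.925 m from the base axis. Payload 4.1 kg.
Tool frame: the origin (TCP) lies where the fingers leave the gripper's body, on its centre line; the fingertips stand 73 mm ahead of it and the grasp point (between the pads) lies 54 mm ahead of it (r.tcp_to_tips is the distance from the TCP to the fingertips, in m); z points along the fingers, y is the line along which they close (so a half turn about z gives the same grasp; the last joint's range is limited). The gripper opens to 85 mm and grips with 20 to 120 N. Pads are 22 mm wide; open, the fingers measure 114 mm over their backs; the gripper's body (76 mm by 85 mm) begins 54 mm behind the grasp point. The pads swing forward as they close: fully open they stand 13 mm farther back than shut.
Start: joints at [-1.276, 0.398, 0.045, 1.537, -0.019, 1.207, -0.051], TCP at [0.249, 0.6, 0.304] pointing down, gripper open.
Joint ranges: [-2.82, 2.82], [-0.49, 2.23], [-1.37, 1.46], [0, 2.46], [-1.36, 4.5], [0.23, 2], [-2.94, 2.94]. Speed limits (rad/s): [2.57, 2.57, 3.14, 3.14, 3.14, 3.14, 3.14].

### API

Orientations are given as a unit quaternion [w, x, y, z].
In Python, from rig import r gives the robot as it stands. The module is installed in compiled form; this text tells all that it offers.
- The arm moves only by the tool step_arm, never from a script. Its argument "moves" is a list of rows, each an object of numbers: "dx", "dy", "dz": the shift along the tool's x, y, z normalised to -1 to 1, where 1 is 0.1 m; "rx", "ry", "rz": the turn, a rotation vector about the tool's x, y, z normalised to -1 to 1, where 1 is 0.1 rad; "gripper": the opening, from -1 (shut) to 1 (fully open). A call has 1 to 10 rows; each row shifts and turns the commanded pose from where the row before left it, along the tool's axes as they then stand; what a row does not reach is not made up. A row lasts 1/8 s, in which the tool goes at most 62.5 mm and 10.7 degrees, less where a joint would pass 70% of its speed; a pose out of reach is approached as far as the arm can. A call with a number of a shift or a turn outside -1 to 1 is refused whole. A call with a gripper value outside its range is refused whole. The fingers move at their own pace and stop on an object; "squeeze" is the grip in N (left out, the last holds). Time passes only in rows, so rows that do not move let the fingers close. It gives the time, the measured TCP pose, the force, the opening and the grip force at its end, in the units of the state.
- r.state(): the state, without advancing time (a new reading comes with each control period).
- r.snapshot(name): name is "scene" or "top"; returns a dict with "frame" (420x560x3 uint8, red, green, blue), "range_z" (420x560 float32, m along the optical axis (not along the pixel's ray), 0 where there is no reading), "intrinsics" (3x3 intrinsics, pixels), "R" (3x3) and "t" (3): a world point X has camera coordinates R X + t. Camera axes: x right, y down, z forward; pixel columns grow to the right and rows downward; lengths in m; the calibration is good to about 2 mm. A picture is of the moment at which its call begins.
- r.job_done(): hands the job in; it is judged then, once.
The state is a dict: "time": time; "q": joint angles; "joint_velocities": joint speeds; "joint_torque": joint torques, N m; "tcp_pos": TCP position; "eef_rot": TCP orientation; "contact_force": force on the tool from outside, world axes, zero at the start; "torque": the same for the moment, N m; "grip_width": finger opening in m; "gripper_force": force on a finger pad.
Only numpy, scipy, OpenCV 4.12 (cv2) and the standard library are available. Lean on these libraries where they do the work, as an engineer would, in place of code of your own. Each camera call takes 0.05 s, during which the arm holds its last target. There are 200 camera calls.

### The job

Pack the two loose soap bars into the empty cell of the packing tray: first put the broad bar lying flat in the corner where its two dark steel walls meet (the other walls are wood), with its end pushed flush against the longer steel wall and its long side flush against the shorter steel wall, and let go of it; then pack the narrow bar the same way beside it, its end flush against the longer steel wall and its long side flush against the broad bar. Set the bars down gently without dropping them, and leave the bars already in the tray, the loaf, the offcut, the knife and the stamp where they are.

Things in the scene. Friction and masses are not known exactly. Their poses are not given: they have to be found in the camera images.
- broad_bar: broad loose bar of ochre soap, hard and rigid, 66 long (its x) x 46 wide (its y) x 40 high (its z), about 125 g; starts flat on the table, its ends free for gripping. Origin: centre of its underside.
- narrow_bar: narrow loose bar of the same soap, 66 long (its x) x 30 wide (its y) x 40 high (its z), about 85 g; starts flat on the table, its ends free for gripping. Origin: centre of its underside. The two loose bars may start in either place.
- tray: divided tray fixed to the table, 120 (x) x 207 (y), floor 4 thick, walls 5. Dark steel, 16 above the table: end wall at +x (207 long), side wall at -y. Wood, 12 above the table: other walls and the divider (parallel to the side wall). The empty cell, 110 (x) x 112 (y) inside, is next to the steel side wall; the other, 110 x 80, holds two packed bars. Origin: centre of underside, on the table.
- corner (a point): reference corner: the point on the empty cell's floor (4 above the table) where the inner faces of the two steel walls meet. Its axes are the tray's: the steel end wall's inner face is at its x = 0, the steel side wall's at its y = 0, and the cell extends to -x and +y from it. In the tray's frame it is at (55, -98.5, 4).
- packed_broad: soap bar 66 x 46 x 40 already packed in the full cell of the tray, its top 44 above the table; leave alone. Origin: centre of its underside.
- packed_narrow: soap bar 66 x 30 x 40 already packed in the full cell of the tray, its top 44 above the table; leave alone. Origin: centre of its underside.
- loaf: uncut soap loaf, 240 x 70 x 70 high, lying on the far part of the table; leave alone. Origin: centre of its underside.
- offcut: small flat offcut of soap, 46 x 36 x 18 high, on the table; leave alone. Origin: centre of its underside.
- knife: small knife, 175 long, 14 high, lying on the far part of the table; leave alone. Origin: on its underside, near where handle and blade meet.
- stamp: turned wooden soap stamp, 44 across and 74 high, standing on the table; leave alone. Origin: centre of its underside.
Not all that is in view belongs to the job. Leave any red look-alike of the broad_bar alone.

How it is judged:
By the outcome, as a careful person would: the job done as asked, in the order asked, and still so for the second after the job is handed in, with the robot touching nothing.
It also fails if it takes over 64 s, if anything falls off the work surface, if the arm or the gripper's body presses on something with over 40 N, if the wrist force passes 120 N, or if a joint passes its speed limit or range.

## Working session

There is one attempt and no reset: what is moved stays moved. The work goes in short steps, Python scripts to look and compute and a tool call to move; the robot and the scene stay as the last step left them, time stands still between calls to the robot, and variables do not carry over. Pictures are saved under pics/ and viewed, at most 10 in all, crops included, and the job is handed in when it is done.

Besides the shell and the picture viewer there is one more tool, called after "Request:" as a command line: name --argument value ..., lists and objects as JSON in quotes. step_arm: Moves the arm, as the interface text tells. Its arguments: {"type":"object","properties":{"moves":{"type":"array"},"squeeze":{"type":"number"}},"required":["moves"]}

```bash
mkdir -p pics
python3 - <<'E'
from rig import r
import cv2,numpy as np
for n in("scene","top"):
    s=r.snapshot(n); cv2.imwrite(f"pics/{n}0.png",s["frame"][:,:,::-1]); np.savez(n+"0.npz",**s)
    print(n,s["intrinsics"].tolist(),np.round(s["R"],3).tolist(),np.round(s["t"],3).tolist())
st=r.state(); print({k:np.round(v,3).tolist() for k,v in st.items()}, r.tcp_to_tips)
E
```

```text
scene [[528.6833414784581, 0.0, 276.13279680550454], [0.0, 528.6833414784581, 216.37925161186024], [0.0, 0.0, 1.0]] [[0.712, 0.702, -0.01], [0.487, -0.505, -0.713], [-0.506, 0.503, -0.701]] [-0.441, -0.219, 1.485]
top [[433.3936377042593, 0.0, 279.83420867369205], [0.0, 433.3936377042593, 214.18030381899362], [0.0, 0.0, 1.0]] [[-0.011, -1.0, 0.013], [-0.989, 0.009, -0.147], [0.147, -0.015, -0.989]] [0.039, 0.581, 0.944]
{'time': 0.1, 'q': [-1.276, 0.399, 0.045, 1.538, -0.019, 1.207, -0.051], 'joint_velocities': [0.001, -0.002, 0.0, -0.001, -0.002, -0.003, -0.001], 'joint_torque': [0.004, -47.626, 1.37, -25.495, 0.012, 0.005, -0.0], 'tcp_pos': [0.249, 0.6, 0.303], 'eef_rot': [-0.0, 0.196, 0.981, -0.001], 'contact_force': [0.056, -0.102, -0.564], 'torque': [0.01, -0.011, -0.024], 'gripper_force': 0.0, 'grip_width': 0.085} 0.0726
```

View pics/top0.png

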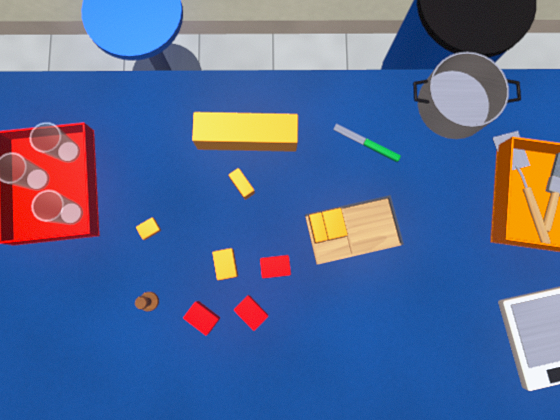

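View pics/scene0.png

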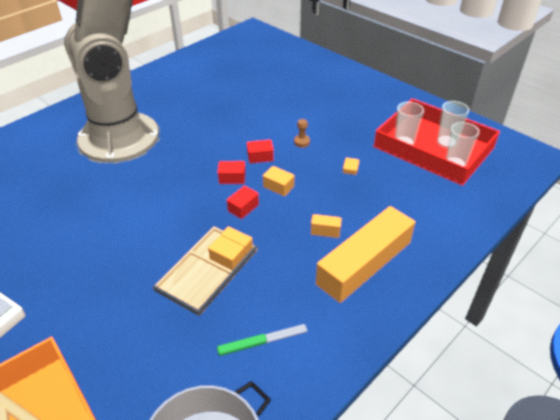

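The top view shows the broad bar at (224,264), the narrow bar at (241,183) and the tray at (353,230). The tray's dark walls are along its top (+x) and right (-y) edges, and the empty cell is on the right.

```bash
cat > h.py <<'E'
import numpy as np,cv2
def cast(s,uv,z):
    uv=np.atleast_2d(uv).astype(float); K,R,t=s["intrinsics"],s["R"],s["t"]
    d=np.c_[uv,np.ones(len(uv))]@np.linalg.inv(K).T@R; c=-R.T@t
    return c+d*((z-c[2])/d[:,2])[:,None]
def cloud(s):
    h,w=s["range_z"].shape; v,u=np.mgrid[:h,:w]; z=s["range_z"][...,None]
    p=np.dstack([u,v,np.ones((h,w))])@np.linalg.inv(s["intrinsics"]).T*z
    return (p-s["t"])@s["R"]
def rect(p):
    (c,(w,h),a)=cv2.minAreaRect((p[:,:2]*1000).astype(np.float32))
    if w<h: w,h,a=h,w,a+90
    return np.round([*c,w,h,(a+90)%180-90],1)
E
python3 - <<'E'
from h import *
for n in("top","scene"):
    s=dict(np.load(n+"0.npz")); P=cloud(s); hsv=cv2.cvtColor(s["frame"],cv2.COLOR_RGB2HSV)
    m=((abs(hsv[...,0].astype(int)-22)<8)&(hsv[...,1]>150)&(hsv[...,2]>120)).astype(np.uint8)
    N,L,st,_=cv2.connectedComponentsWithStats(m)
    for i in range(1,N):
        if st[i,4]<120: continue
        q=L==i; z=P[q][:,2]; top=np.percentile(z,90)
        T=q&(abs(P[...,2]-top)<.006); v,u=np.nonzero(T)
        print(n,st[i],"top",round(top,4),rect(P[T]),"V", s["frame"][T].mean(0).round())
        # pixel outline of top face by ray cast at the top height
        cnt=cv2.findContours(T.astype(np.uint8),0,1)[0]; c=max(cnt,key=len)[:,0]
        print("   cast",rect(cast(s,c,top)), "centroid",(cast(s,[u.mean(),v.mean()],top)*1000).round(1))
    if n=="top":
        c=s["frame"][185:275,290:415]; cv2.imwrite("pics/tray.png",cv2.resize(c[:,:,::-1],None,fx=6,fy=6,interpolation=cv2.INTER_CUBIC))
        T=(P[...,2]>.008)&(P[...,2]<.03); T[:190]=0;T[270:]=0;T[:,:295]=0;T[:,410:]=0
        print("walls",rect(P[T]),np.percentile(P[T][:,2],[5,50,95]))
E
```

```text
top [ 193  113  105   37 2944] top 0.0721 [778.5 110.3 235.9  70.3  88.4] V [245. 222.  87.]
   cast [777.1 110.4 235.4  69.4  88.7] centroid [[776.5  90.7  72.1]]
top [ 505  137   55  111 2081] top 0.0696 [ 626.7 -540.1  240.6  121.1   -8.8] V [245. 147.   3.]
   cast [ 625.7 -537.7  242.1  120.    -7.4] centroid [[ 619.7 -508.8   69.6]]
top [ 521  150   35   70 1244] top 0.0081 [ 656.1 -581.8  165.9   75.8  -13.4] V [247. 157.   2.]
   cast [ 656.7 -581.2  165.4   76.7  -12.8] centroid [[ 673.3 -591.8    8.1]]
top [229 169  25  28 339] top 0.0423 [657.1 122.4  64.1  29.   34.1] V [245. 221.  89.]
   cast [656.1 122.8  64.5  28.5  36.1] centroid [[655.3 121.9  42.3]]
top [309 208  39  35 961] top 0.0463 [556.1 -75.4  75.6  65.5 -77.8] V [244. 204.  66.]
   cast [555.6 -74.7  74.9  65.5 -77.9] centroid [[555.4 -75.1  46.3]]
top [136 218  24  21 286] top 0.0203 [555.6 340.3  43.4  35.3 -59.8] V [245. 216.  82.]
   cast [555.2 339.3  43.9  34.3 -59.8] centroid [[555.3 339.1  20.3]]
top [213 249  24  31 579] top 0.0425 [471.  159.5  64.4  44.2  10.3] V [246. 216.  79.]
   cast [470.8 15
[... 259 characters left out ...]
9] centroid [[486.1 147.3  40.2]]
scene [312 222  27  14 281] top 0.0398 [664.  112.3  56.5   8.4  34. ] V [222. 163.  79.]
   cast [665.5 109.8  57.   12.8  33.9] centroid [[665.1 111.3  39.8]]
scene [ 318  223   95   78 1745] top 0.0697 [808.1  98.6 238.6  63.6  73.2] V [234. 178.  84.]
   cast [808.4  97.5 240.   65.7  73.3] centroid [[801.5  69.2  69.7]]
scene [209 235  42  34 466] top 0.0451 [558.5 -79.1  68.3  62.2 -76.7] V [236. 182.  87.]
   cast [560.2 -79.3  72.4  63.8 -76.9] centroid [[570.7 -84.8  45.1]]
scene [   1  339   93   81 3300] top 0.0092 [ 578.7 -533.2  145.1  108.5   -9. ] V [254. 188.  75.]
   cast [ 581.6 -533.   144.8  107.4   -8.5] centroid [[ 569.5 -518.9    9.2]]
```

View pics/tray.png

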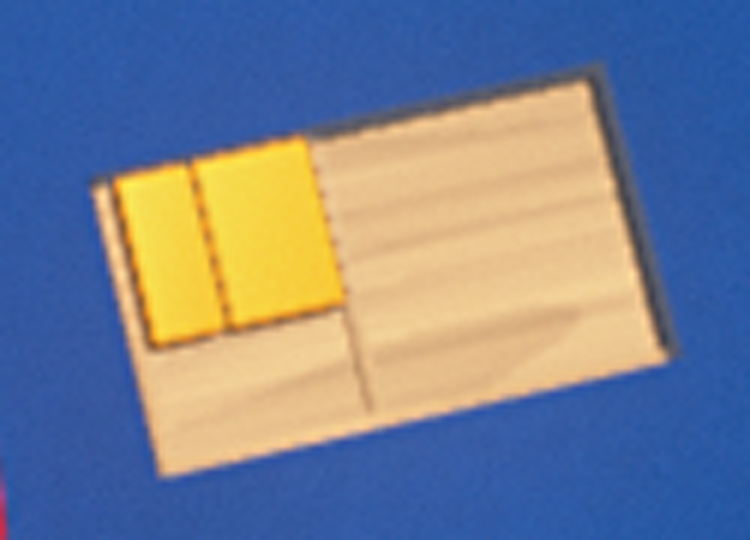

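The crop shows the tray with the steel walls along its top edge and its right edge, meeting near (600,75). The packed bars are at upper left. Tray centre is about (549,-139) mm, yaw 12.2°. Next is a helper for the moves.

```bash
cat >> h.py <<'E'
from scipy.spatial.transform import Rotation as Ro
def rel(x,y,z,yaw):
    "moves (units of the tool) to TCP mm pose, tool down, tool y along yaw deg"
    from rig import r
    s=r.state(); w=s["eef_rot"]; R=Ro.from_quat([*w[1:],w[0]])
    d=R.inv().apply(np.array([x,y,z])/1000-s["tcp_pos"])/.1
    b=np.radians(yaw); Y=[np.cos(b),np.sin(b),0]; Z=[0,0,-1]
    T=Ro.from_matrix(np.c_[np.cross(Y,Z),Y,Z]); rv=(R.inv()*T).as_rotvec()/.1
    print("t",round(s["time"],2),"move",d.round(3),"turn",rv.round(3),"F",np.round(s["contact_force"],1),"w",round(s["grip_width"]*1000,1),"tcp",(s["tcp_pos"]*1000 if hasattr(s["tcp_pos"],'shape') else np.array(s["tcp_pos"])*1000).round(1), "ydir",round(float(np.degrees(np.arctan2(*R.as_matrix()[[1,0],1]))),2))
    return d,rv
E
python3 -c "from h import *; rel(471,159,200,10.2)"
```

```text
t 0.1 move [-3.739 -3.219  1.036] turn [-1.50e-02  9.00e-03  9.99e+00] F [ 0.1 -0.1 -0.6] w 85.4 tcp [249.2 599.9 303. ] ydir 67.44
```

Request:
step_arm --moves '[{"dx":-0.37,"dy":-0.32,"dz":0.1,"gripper":1},{"dx":-0.37,"dy":-0.32,"dz":0.1,"gripper":1},{"dx":-0.37,"dy":-0.32,"dz":0.1,"gripper":1},{"dx":-0.37,"dy":-0.32,"dz":0.1,"gripper":1},{"dx":-0.37,"dy":-0.32,"dz":0.1,"gripper":1},{"dx":-0.37,"dy":-0.32,"dz":0.1,"gripper":1},{"dx":-0.37,"dy":-0.32,"dz":0.1,"gripper":1},{"dx":-0.37,"dy":-0.32,"dz":0.1,"gripper":1},{"dx":-0.37,"dy":-0.32,"dz":0.1,"gripper":1},{"dx":-0.37,"dy":-0.32,"dz":0.1,"gripper":1}]' --squeeze 30

```text
invalid input at $.moves[0]: expected keys dx, dy, dz, rx, ry, rz, gripper
```

Request:
step_arm --moves '[{"rz":1},{"rz":1},{"rz":1},{"rz":1},{"rz":1},{"rz":1},{"rz":1},{"rz":1},{"rz":1},{"rz":1}]'

```text
invalid input at $.moves[0]: expected keys dx, dy, dz, rx, ry, rz, gripper
```

```bash
python3 -c "
from h import *; rel(471,159,120,10.2)
from rig import r
s=r.snapshot('scene'); np.savez('s1.npz',**s); c=s['frame'][90:250,190:390]; cv2.imwrite('pics/s1.png',cv2.resize(c[:,:,::-1],None,fx=3.5,fy=3.5,interpolation=cv2.INTER_CUBIC))"
```

```text
t 0.1 move [-3.739 -3.217  1.836] turn [-1.50e-02  9.00e-03  9.99e+00] F [ 0.1 -0.1 -0.6] w 85.4 tcp [249.2 599.9 303. ] ydir 67.44
```

View pics/s1.png

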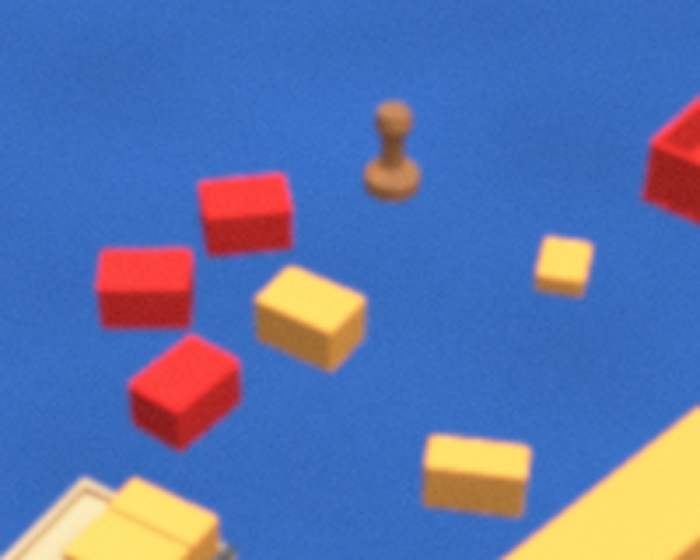

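The crop shows the broad bar at (310,315), the narrow bar at (478,475), three red look-alikes and the stamp. Moves need every key in each row.

Request:
step_arm --moves '[{"dx":-0.37,"dy":-0.32,"dz":0.1,"rx":0,"ry":0,"rz":0,"gripper":1},{"dx":-0.37,"dy":-0.32,"dz":0.1,"rx":0,"ry":0,"rz":0,"gripper":1},{"dx":-0.37,"dy":-0.32,"dz":0.1,"rx":0,"ry":0,"rz":0,"gripper":1},{"dx":-0.37,"dy":-0.32,"dz":0.1,"rx":0,"ry":0,"rz":0,"gripper":1},{"dx":-0.37,"dy":-0.32,"dz":0.1,"rx":0,"ry":0,"rz":0,"gripper":1},{"dx":-0.37,"dy":-0.32,"dz":0.1,"rx":0,"ry":0,"rz":0,"gripper":1},{"dx":-0.37,"dy":-0.32,"dz":0.1,"rx":0,"ry":0,"rz":0,"gripper":1},{"dx":-0.37,"dy":-0.32,"dz":0.1,"rx":0,"ry":0,"rz":0,"gripper":1},{"dx":-0.37,"dy":-0.32,"dz":0.1,"rx":0,"ry":0,"rz":0,"gripper":1},{"dx":-0.37,"dy":-0.32,"dz":0.1,"rx":0,"ry":0,"rz":0,"gripper":1}]' --squeeze 30

```text
time: 1.4
tcp_pos: [0.4688, 0.1614, 0.2036]
eef_rot: [0.0, 0.195, 0.981, 0.0]
contact_force: [0.5, 0.6, 0.1]
grip_width: 0.0858
gripper_force: 0.0
```

Request:
step_arm --moves '[{"dx":0,"dy":0,"dz":0,"rx":0,"ry":0,"rz":1,"gripper":1},{"dx":0,"dy":0,"dz":0,"rx":0,"ry":0,"rz":1,"gripper":1},{"dx":0,"dy":0,"dz":0,"rx":0,"ry":0,"rz":1,"gripper":1},{"dx":0,"dy":0,"dz":0,"rx":0,"ry":0,"rz":1,"gripper":1},{"dx":0,"dy":0,"dz":0,"rx":0,"ry":0,"rz":1,"gripper":1},{"dx":0,"dy":0,"dz":0,"rx":0,"ry":0,"rz":1,"gripper":1},{"dx":0,"dy":0,"dz":0,"rx":0,"ry":0,"rz":1,"gripper":1},{"dx":0,"dy":0,"dz":0,"rx":0,"ry":0,"rz":1,"gripper":1},{"dx":0,"dy":0,"dz":0,"rx":0,"ry":0,"rz":1,"gripper":1},{"dx":0,"dy":0,"dz":0,"rx":0,"ry":0,"rz":1,"gripper":1}]'

```text
time: 2.65
tcp_pos: [0.4681, 0.1628, 0.2038]
eef_rot: [-0.0, 0.643, 0.766, -0.0]
contact_force: [-0.4, -0.7, -1.0]
grip_width: 0.0855
gripper_force: 0.0
```

```bash
python3 -c "
from h import *; rel(471,159,84,10.2)
from rig import r
s=r.snapshot('scene'); np.savez('s1.npz',**s)
P=cloud(s); m=(P[...,2]<.3)&(abs(P[...,0]-.471)<.12)&(abs(P[...,1]-.159)<.1)&(P[...,2]>.06)
print(m.sum(), np.percentile(P[m][:,2],[0,1,3,5,10,50]).round(4))"
```

```text
t 2.65 move [-0.042  0.022  1.198] turn [-0.003 -0.    -0.042] F [-0.4 -0.7 -1. ] w 85.5 tcp [468.1 162.8 203.8] ydir 9.96
2028 [0.1461 0.1525 0.1594 0.1658 0.1803 0.2345]
```

Request:
step_arm --moves '[{"dx":-0.042,"dy":0.022,"dz":0.2,"rx":0,"ry":0,"rz":-0.04,"gripper":1},{"dx":0,"dy":0,"dz":0.3,"rx":0,"ry":0,"rz":0,"gripper":1},{"dx":0,"dy":0,"dz":0.3,"rx":0,"ry":0,"rz":0,"gripper":1},{"dx":0,"dy":0,"dz":0.3,"rx":0,"ry":0,"rz":0,"gripper":1},{"dx":0,"dy":0,"dz":0.1,"rx":0,"ry":0,"rz":0,"gripper":1},{"dx":0,"dy":0,"dz":0,"rx":0,"ry":0,"rz":0,"gripper":1}]'

```text
time: 3.45
tcp_pos: [0.4711, 0.159, 0.0837]
eef_rot: [-0.0, 0.64, 0.768, -0.0]
contact_force: [0.4, 0.8, 1.3]
grip_width: 0.0854
gripper_force: 0.0
```

```bash
python3 -c "
from h import *; rel(471,159,83,10.2)
from rig import r
s=r.snapshot('scene'); c=s['frame'][90:250,190:390]; cv2.imwrite('pics/s2.png',cv2.resize(c[:,:,::-1],None,fx=3.5,fy=3.5,interpolation=cv2.INTER_CUBIC))"
```

```text
t 3.45 move [ 0.    -0.001  0.007] turn [-0.008  0.002  0.035] F [0.4 0.8 1.3] w 85.4 tcp [471.1 159.   83.7] ydir 10.4
```

View pics/s2.png

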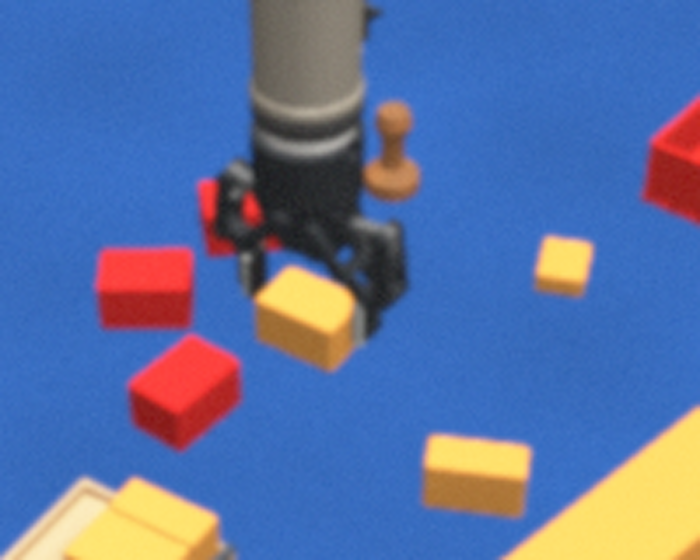

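The picture shows the open fingers at (250,270) and (370,310), straddling the bar's two ends. Closing now.

Request:
step_arm --moves '[{"dx":0,"dy":0,"dz":0,"rx":0,"ry":0,"rz":0,"gripper":0.4},{"dx":0,"dy":0,"dz":0,"rx":0,"ry":0,"rz":0,"gripper":0.4},{"dx":0,"dy":0,"dz":0,"rx":0,"ry":0,"rz":0,"gripper":0.2},{"dx":0,"dy":0,"dz":0,"rx":0,"ry":0,"rz":0,"gripper":0.2},{"dx":0,"dy":0,"dz":0,"rx":0,"ry":0,"rz":0,"gripper":0.2}]' --squeeze 35

```text
time: 4.12
tcp_pos: [0.4721, 0.1594, 0.0852]
eef_rot: [0.0, 0.64, 0.768, 0.001]
contact_force: [-0.8, 0.4, 5.7]
grip_width: 0.0653
gripper_force: 39.9
```

Request:
step_arm --moves '[{"dx":0,"dy":0,"dz":-0.1,"rx":0,"ry":0,"rz":0,"gripper":0.2},{"dx":0,"dy":0,"dz":-0.2,"rx":0,"ry":0,"rz":0,"gripper":0.2},{"dx":0,"dy":0,"dz":-0.3,"rx":0,"ry":0,"rz":0,"gripper":0.2},{"dx":0,"dy":0,"dz":-0.1,"rx":0,"ry":0,"rz":0,"gripper":0.2}]'

```text
time: 4.62
tcp_pos: [0.4721, 0.1594, 0.1557]
eef_rot: [0.001, 0.64, 0.768, 0.002]
contact_force: [0.5, -0.1, -0.9]
grip_width: 0.0653
gripper_force: 39.3
```

Run:
```python
from h import *
from rig import r
s=r.snapshot('scene'); c=s['frame'][90:250,190:390]; cv2.imwrite('pics/s3.png',cv2.resize(c[:,:,::-1],None,fx=3.5,fy=3.5,interpolation=cv2.INTER_CUBIC))
# place: bar centre 8 mm off end wall, 7 mm off side wall
a=np.radians(12.2); ex=np.array([np.cos(a),np.sin(a)]); ey=np.array([-ex[1],ex[0]])
C=np.array([549,-138.8])+55*ex-98.5*ey; p=C-(33+8)*ex+(23+7)*ey; print(C,p)
rel(*p,153,12.2)
```

```text
[ 623.57336664 -223.45260178] [ 577.15957108 -202.79444161]
t 4.67 move [-3.753  0.38   0.026] turn [ 0.037 -0.014 -0.319] F [-0.1  0.2  0. ] w 65.4 tcp [472.2 159.5 156.1] ydir 10.37
```

View pics/s3.png

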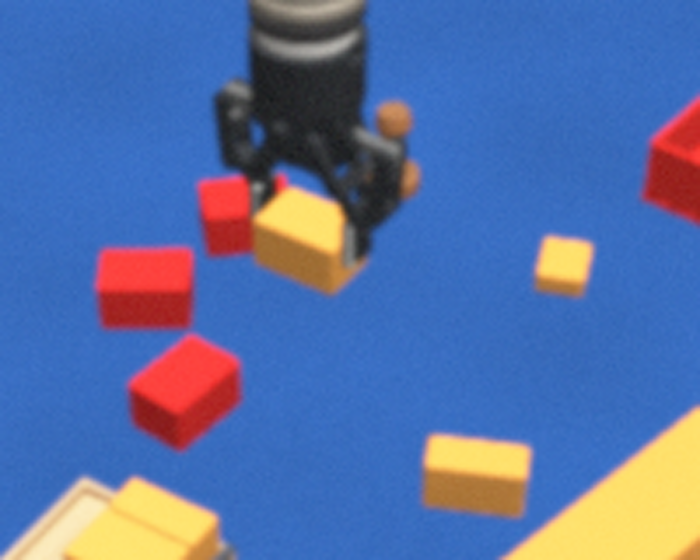

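The picture shows the bar held level off the table, at (310,235). Carrying it over the tray.

Request:
step_arm --moves '[{"dx":-0.2,"dy":0.038,"dz":0,"rx":0,"ry":0,"rz":0,"gripper":0.2},{"dx":-0.4,"dy":0.038,"dz":0,"rx":0,"ry":0,"rz":0,"gripper":0.2},{"dx":-0.45,"dy":0.038,"dz":0,"rx":0,"ry":0,"rz":0,"gripper":0.2},{"dx":-0.5,"dy":0.038,"dz":0,"rx":0,"ry":0,"rz":0,"gripper":0.2},{"dx":-0.5,"dy":0.038,"dz":0,"rx":0,"ry":0,"rz":0,"gripper":0.2},{"dx":-0.5,"dy":0.038,"dz":0,"rx":0,"ry":0,"rz":0,"gripper":0.2},{"dx":-0.5,"dy":0.038,"dz":0,"rx":0,"ry":0,"rz":0,"gripper":0.2},{"dx":-0.4,"dy":0.038,"dz":0,"rx":0,"ry":0,"rz":0,"gripper":0.2},{"dx":-0.2,"dy":0.038,"dz":0,"rx":0,"ry":0,"rz":0,"gripper":0.2},{"dx":-0.1,"dy":0.038,"dz":0,"rx":0,"ry":0,"rz":-0.32,"gripper":0.2}]'

```text
time: 5.92
tcp_pos: [0.5759, -0.2033, 0.153]
eef_rot: [-0.001, 0.628, 0.778, -0.0]
contact_force: [0.1, 0.5, -1.6]
grip_width: 0.0653
gripper_force: 39.3
```

```bash
python3 -c "
from h import *; rel(577.2,-202.8,100,12.2)"
```

```text
t 5.92 move [0.002 0.015 0.53 ] turn [-0.014 -0.01   0.001] F [ 0.1  0.5 -1.6] w 65.3 tcp [ 575.9 -203.3  153. ] ydir 12.2
```

Request:
step_arm --moves '[{"dx":0,"dy":0,"dz":0.2,"rx":0,"ry":0,"rz":0,"gripper":0.2},{"dx":0,"dy":0,"dz":0.25,"rx":0,"ry":0,"rz":0,"gripper":0.2},{"dx":0,"dy":0,"dz":0.03,"rx":0,"ry":0,"rz":0,"gripper":0.2},{"dx":0,"dy":0,"dz":0,"rx":0,"ry":0,"rz":0,"gripper":0.2}]'

```text
time: 6.42
tcp_pos: [0.5759, -0.2019, 0.1052]
eef_rot: [-0.001, 0.628, 0.779, -0.0]
contact_force: [0.5, -0.8, -0.8]
grip_width: 0.0653
gripper_force: 39.3
```

```bash
python3 -c "
from h import *; rel(577.2,-202.8,89.5,12.2)
from rig import r
s=r.snapshot('scene'); c=s['frame'][210:320,140:280]; cv2.imwrite('pics/s4.png',cv2.resize(c[:,:,::-1],None,fx=5,fy=5,interpolation=cv2.INTER_CUBIC))"
```

```text
t 6.42 move [-0.011  0.011  0.157] turn [-0.01 -0.01  0.01] F [ 0.5 -0.8 -0.8] w 65.3 tcp [ 575.9 -201.9  105.2] ydir 12.26
```

View pics/s4.png

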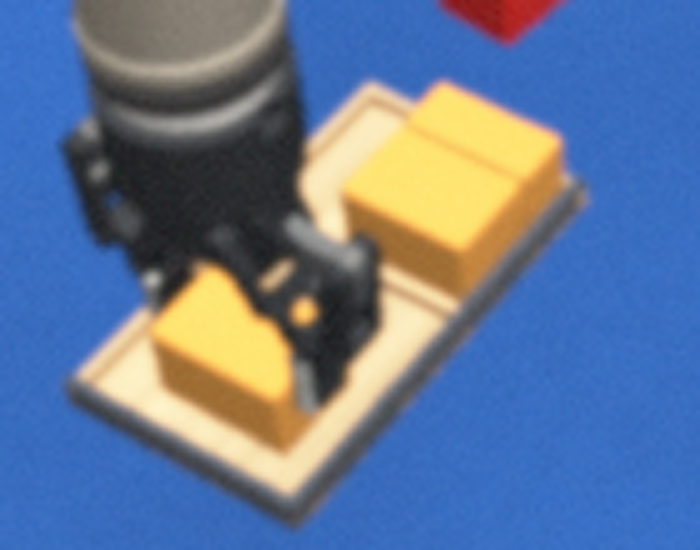

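The bar hangs inside the cell with its near corner at (285,450), clear of both steel walls. Lowering.

Request:
step_arm --moves '[{"dx":0,"dy":0,"dz":0.1,"rx":0,"ry":0,"rz":0,"gripper":0.2},{"dx":0,"dy":0,"dz":0.03,"rx":0,"ry":0,"rz":0,"gripper":0.2},{"dx":0,"dy":0,"dz":0.01,"rx":0,"ry":0,"rz":0,"gripper":0.2},{"dx":0,"dy":0,"dz":0,"rx":0,"ry":0,"rz":0,"gripper":0.2}]'

```text
time: 6.98
tcp_pos: [0.5762, -0.203, 0.0919]
eef_rot: [0.0, 0.628, 0.778, 0.0]
contact_force: [-0.4, 1.4, -0.4]
grip_width: 0.0653
gripper_force: 39.3
```

Request:
step_arm --moves '[{"dx":0,"dy":0,"dz":0.01,"rx":0,"ry":0,"rz":0,"gripper":0.2},{"dx":0,"dy":0,"dz":0.0,"rx":0,"ry":0,"rz":0,"gripper":0.2}]'

```text
time: 7.22
tcp_pos: [0.5762, -0.2029, 0.0909]
eef_rot: [0.0, 0.628, 0.778, 0.0]
contact_force: [0.1, -0.4, -1.2]
grip_width: 0.0656
gripper_force: 39.3
```

Request:
step_arm --moves '[{"dx":0,"dy":0,"dz":0.01,"rx":0,"ry":0,"rz":0,"gripper":0.2},{"dx":0,"dy":0,"dz":0.0,"rx":0,"ry":0,"rz":0,"gripper":0.2}]'

```text
time: 7.48
tcp_pos: [0.5761, -0.2029, 0.0898]
eef_rot: [-0.0, 0.628, 0.778, 0.0]
contact_force: [0.1, -0.1, -0.9]
grip_width: 0.0654
gripper_force: 39.3
```

Request:
step_arm --moves '[{"dx":0,"dy":0,"dz":0.005,"rx":0,"ry":0,"rz":0,"gripper":0.2},{"dx":0,"dy":0,"dz":0.0,"rx":0,"ry":0,"rz":0,"gripper":0.2}]'

```text
time: 7.72
tcp_pos: [0.5761, -0.2029, 0.0893]
eef_rot: [-0.0, 0.628, 0.778, 0.0]
contact_force: [0.7, -0.3, -0.3]
grip_width: 0.0653
gripper_force: 39.3
```

Request:
step_arm --moves '[{"dx":0,"dy":0,"dz":0.005,"rx":0,"ry":0,"rz":0,"gripper":0.2},{"dx":0,"dy":0,"dz":0.0,"rx":0,"ry":0,"rz":0,"gripper":0.2}]'

```text
time: 7.98
tcp_pos: [0.5761, -0.2029, 0.0893]
eef_rot: [-0.0, 0.628, 0.778, 0.0]
contact_force: [-0.6, 0.6, 3.8]
grip_width: 0.0652
gripper_force: 39.8
```

Request:
step_arm --moves '[{"dx":0,"dy":0.02,"dz":0,"rx":0,"ry":0,"rz":0,"gripper":0.2},{"dx":0,"dy":0.02,"dz":0,"rx":0,"ry":0,"rz":0,"gripper":0.2},{"dx":0,"dy":0.01,"dz":0,"rx":0,"ry":0,"rz":0,"gripper":0.2},{"dx":0,"dy":0,"dz":0,"rx":0,"ry":0,"rz":0,"gripper":0.2}]'

```text
time: 8.48
tcp_pos: [0.5809, -0.2026, 0.0893]
eef_rot: [0.0, 0.628, 0.778, -0.0]
contact_force: [-1.7, -0.3, 4.9]
grip_width: 0.0653
gripper_force: 40.1
```

Request:
step_arm --moves '[{"dx":0,"dy":0.01,"dz":0,"rx":0,"ry":0,"rz":0,"gripper":0.2},{"dx":0,"dy":0.0,"dz":0,"rx":0,"ry":0,"rz":0,"gripper":0.2}]'

```text
time: 8.72
tcp_pos: [0.5817, -0.2024, 0.0893]
eef_rot: [0.0, 0.628, 0.778, -0.0]
contact_force: [-3.8, -1.1, 5.2]
grip_width: 0.0655
gripper_force: 40.0
```

Request:
step_arm --moves '[{"dx":0,"dy":0.01,"dz":0,"rx":0,"ry":0,"rz":0,"gripper":0.2},{"dx":0,"dy":0.0,"dz":0,"rx":0,"ry":0,"rz":0,"gripper":0.2}]'

```text
time: 8.98
tcp_pos: [0.5828, -0.2022, 0.0893]
eef_rot: [0.0, 0.628, 0.778, -0.0]
contact_force: [-3.0, -1.3, 5.8]
grip_width: 0.0651
gripper_force: 40.0
```

Request:
step_arm --moves '[{"dx":0,"dy":0.01,"dz":0,"rx":0,"ry":0,"rz":0,"gripper":0.2},{"dx":0,"dy":0.0,"dz":0,"rx":0,"ry":0,"rz":0,"gripper":0.2}]'

```text
time: 9.22
tcp_pos: [0.5838, -0.202, 0.0893]
eef_rot: [0.0, 0.628, 0.778, -0.0]
contact_force: [-3.8, -0.3, 4.7]
grip_width: 0.0653
gripper_force: 40.0
```

Request:
step_arm --moves '[{"dx":0,"dy":0.01,"dz":0,"rx":0,"ry":0,"rz":0,"gripper":0.2},{"dx":0,"dy":0.0,"dz":0,"rx":0,"ry":0,"rz":0,"gripper":0.2}]'

```text
time: 9.48
tcp_pos: [0.5848, -0.2018, 0.0893]
eef_rot: [0.0, 0.628, 0.778, -0.0]
contact_force: [-2.6, -0.8, 5.2]
grip_width: 0.0652
gripper_force: 40.0
```

Request:
step_arm --moves '[{"dx":0,"dy":0.01,"dz":0,"rx":0,"ry":0,"rz":0,"gripper":0.2},{"dx":0,"dy":0.0,"dz":0,"rx":0,"ry":0,"rz":0,"gripper":0.2}]'

```text
time: 9.72
tcp_pos: [0.5852, -0.2017, 0.0893]
eef_rot: [-0.0, 0.628, 0.778, -0.001]
contact_force: [-5.0, -0.0, 5.7]
grip_width: 0.0656
gripper_force: 40.2
```

Request:
step_arm --moves '[{"dx":-0.02,"dy":0,"dz":0,"rx":0,"ry":0,"rz":0,"gripper":0.2},{"dx":-0.02,"dy":0,"dz":0,"rx":0,"ry":0,"rz":0,"gripper":0.2},{"dx":0,"dy":0,"dz":0,"rx":0,"ry":0,"rz":0,"gripper":0.2}]'

```text
time: 10.1
tcp_pos: [0.5855, -0.2024, 0.0894]
eef_rot: [-0.003, 0.628, 0.779, 0.001]
contact_force: [-6.9, 5.0, 12.3]
grip_width: 0.0653
gripper_force: 41.0
```

Request:
step_arm --moves '[{"dx":-0.01,"dy":0.0,"dz":0,"rx":0,"ry":0,"rz":0,"gripper":0.2},{"dx":0,"dy":0.0,"dz":0,"rx":0,"ry":0,"rz":0,"gripper":0.2}]'

```text
time: 10.35
tcp_pos: [0.5856, -0.2025, 0.0894]
eef_rot: [-0.004, 0.627, 0.779, 0.001]
contact_force: [-9.3, 7.2, 14.5]
grip_width: 0.0659
gripper_force: 41.2
```

Request:
step_arm --moves '[{"dx":-0.01,"dy":0.0,"dz":0,"rx":0,"ry":0,"rz":0,"gripper":0.2},{"dx":0,"dy":0.0,"dz":0,"rx":0,"ry":0,"rz":0,"gripper":0.2}]'

```text
time: 10.6
tcp_pos: [0.5857, -0.2028, 0.0894]
eef_rot: [-0.005, 0.627, 0.779, 0.001]
contact_force: [-9.2, 9.1, 15.7]
grip_width: 0.0656
gripper_force: 41.3
```

Request:
step_arm --moves '[{"dx":-0.01,"dy":0.0,"dz":0,"rx":0,"ry":0,"rz":0,"gripper":0.2},{"dx":0,"dy":0.0,"dz":0,"rx":0,"ry":0,"rz":0,"gripper":0.2}]'

```text
time: 10.85
tcp_pos: [0.5858, -0.2036, 0.0894]
eef_rot: [-0.005, 0.627, 0.779, 0.001]
contact_force: [-9.4, 7.8, 15.5]
grip_width: 0.0654
gripper_force: 41.3
```

Request:
step_arm --moves '[{"dx":0.0,"dy":-0.01,"dz":-0.005,"rx":0,"ry":0,"rz":0,"gripper":0.2},{"dx":0,"dy":0.0,"dz":0,"rx":0,"ry":0,"rz":0,"gripper":0.2}]'

```text
time: 11.1
tcp_pos: [0.5861, -0.2062, 0.0893]
eef_rot: [-0.001, 0.628, 0.779, 0.001]
contact_force: [-3.8, 4.0, 5.7]
grip_width: 0.0656
gripper_force: 40.2
```

Run:
```python
from h import *
from rig import r
rel(585.8,-203.6,89.2,12.2)
s=r.snapshot('scene'); np.savez('s5.npz',**s); P=cloud(s)
hsv=cv2.cvtColor(s["frame"],cv2.COLOR_RGB2HSV)
c=s['frame'][240:320,140:240]; cv2.imwrite('pics/s5.png',cv2.resize(c[:,:,::-1],None,fx=7,fy=7,interpolation=cv2.INTER_CUBIC))
```

```text
t 11.1 move [0.026 0.003 0.001] turn [-0.008 -0.03   0.011] F [-3.8  4.   5.7] w 65.6 tcp [ 586.1 -206.2   89.3] ydir 12.26
```

View pics/s5.png

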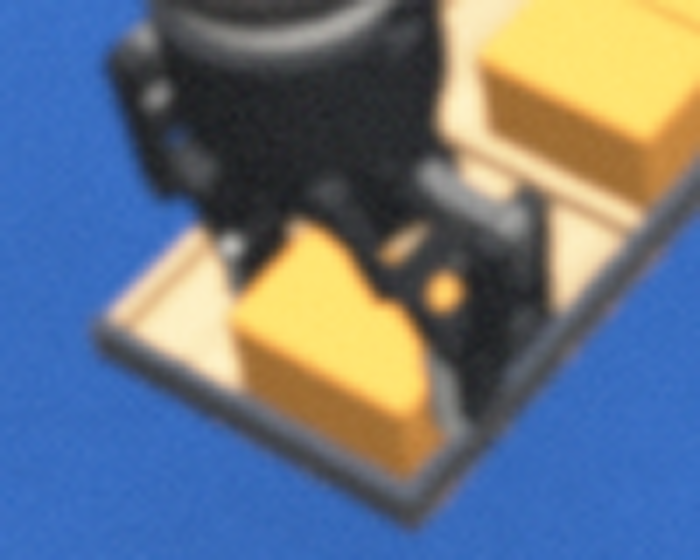

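The bar is seated at the wall near (405,475), with a small gap left at the side wall. The sideways motion was friction-bound, so I'll ease off the end wall and the downward load and slide on.

Request:
step_arm --moves '[{"dx":0,"dy":-0.02,"dz":-0.003,"rx":0,"ry":0,"rz":0,"gripper":0.2},{"dx":0,"dy":0.0,"dz":0,"rx":0,"ry":0,"rz":0,"gripper":0.2}]'

```text
time: 11.4
tcp_pos: [0.5846, -0.209, 0.0894]
eef_rot: [0.001, 0.628, 0.778, -0.0]
contact_force: [0.4, 1.2, -1.5]
grip_width: 0.0654
gripper_force: 39.4
```

Request:
step_arm --moves '[{"dx":-0.01,"dy":0,"dz":0,"rx":0,"ry":0,"rz":0,"gripper":0.2},{"dx":0,"dy":0.0,"dz":0,"rx":0,"ry":0,"rz":0,"gripper":0.2}]'

```text
time: 11.65
tcp_pos: [0.5848, -0.2095, 0.0895]
eef_rot: [0.0, 0.628, 0.778, -0.0]
contact_force: [0.3, 0.3, -0.1]
grip_width: 0.0653
gripper_force: 39.4
```

Request:
step_arm --moves '[{"dx":-0.01,"dy":0,"dz":0,"rx":0,"ry":0,"rz":0,"gripper":0.2},{"dx":0,"dy":0.0,"dz":0,"rx":0,"ry":0,"rz":0,"gripper":0.2}]'

```text
time: 11.9
tcp_pos: [0.5848, -0.2096, 0.0895]
eef_rot: [-0.001, 0.628, 0.778, 0.0]
contact_force: [-0.7, 2.8, -0.5]
grip_width: 0.0651
gripper_force: 39.5
```

Request:
step_arm --moves '[{"dx":-0.01,"dy":0,"dz":0,"rx":0,"ry":0,"rz":0,"gripper":0.2},{"dx":0,"dy":0.0,"dz":0,"rx":0,"ry":0,"rz":0,"gripper":0.2}]'

```text
time: 12.15
tcp_pos: [0.5849, -0.2098, 0.0895]
eef_rot: [-0.001, 0.628, 0.778, 0.001]
contact_force: [-2.6, 4.1, 1.7]
grip_width: 0.0652
gripper_force: 39.6
```

Request:
step_arm --moves '[{"dx":0,"dy":0.01,"dz":0,"rx":0,"ry":0,"rz":0,"gripper":0.2},{"dx":0,"dy":0.01,"dz":0,"rx":0,"ry":0,"rz":0,"gripper":0.2},{"dx":0,"dy":0,"dz":0,"rx":0,"ry":0,"rz":0,"gripper":0.2}]'

```text
time: 12.52
tcp_pos: [0.5853, -0.2098, 0.0894]
eef_rot: [-0.003, 0.628, 0.778, -0.0]
contact_force: [-5.1, 5.2, 3.9]
grip_width: 0.0654
gripper_force: 40.0
```

Request:
step_arm --moves '[{"dx":0,"dy":0.01,"dz":0,"rx":0,"ry":0,"rz":0,"gripper":0.2},{"dx":0,"dy":0,"dz":0,"rx":0,"ry":0,"rz":0,"gripper":0.2}]'

```text
time: 12.78
tcp_pos: [0.5855, -0.2098, 0.0895]
eef_rot: [-0.003, 0.628, 0.778, -0.001]
contact_force: [-7.4, 4.8, 6.0]
grip_width: 0.0654
gripper_force: 40.2
```

Request:
step_arm --moves '[{"dx":0,"dy":0.01,"dz":0,"rx":0,"ry":0,"rz":0,"gripper":0.2},{"dx":0,"dy":0,"dz":0,"rx":0,"ry":0,"rz":0,"gripper":0.2}]'

```text
time: 13.02
tcp_pos: [0.5857, -0.2098, 0.0895]
eef_rot: [-0.004, 0.628, 0.778, -0.001]
contact_force: [-8.1, 4.8, 8.1]
grip_width: 0.0652
gripper_force: 40.4
```

Request:
step_arm --moves '[{"dx":0.02,"dy":0.0,"dz":-0.005,"rx":0,"ry":0,"rz":0,"gripper":0.2},{"dx":0,"dy":0,"dz":0,"rx":0,"ry":0,"rz":0,"gripper":0.2}]'

```text
time: 13.28
tcp_pos: [0.587, -0.2091, 0.0898]
eef_rot: [-0.001, 0.628, 0.778, -0.001]
contact_force: [-5.4, 0.5, 0.2]
grip_width: 0.0653
gripper_force: 40.8
```

Request:
step_arm --moves '[{"dx":0,"dy":0.01,"dz":0,"rx":0,"ry":0,"rz":0,"gripper":0.2},{"dx":0,"dy":0,"dz":0,"rx":0,"ry":0,"rz":0,"gripper":0.2}]'

```text
time: 13.52
tcp_pos: [0.5872, -0.2092, 0.0898]
eef_rot: [-0.002, 0.628, 0.778, -0.002]
contact_force: [-6.2, 1.7, 1.7]
grip_width: 0.0654
gripper_force: 41.0
```

```bash
cat >> h.py <<'E'
def tr():
    "TCP in corner frame (mm) by first estimate, force in tray axes"
    from rig import r
    s=r.state(); a=np.radians(12.2); M=np.array([[np.cos(a),np.sin(a)],[-np.sin(a),np.cos(a)]])
    p=np.array(s["tcp_pos"])*1000; f=np.array(s["contact_force"]); w=s["eef_rot"]
    R=Ro.from_quat([*w[1:],w[0]]).as_matrix()
    print("t",round(s["time"],2),"corner xy",(M@(p[:2]-[623.6,-223.5])).round(2),"z",p[2].round(1),"F",(M@f[:2]).round(1),f[2].round(1),"w",round(s["grip_width"]*1000,1),"toolz in tray",(M@R[:2,2]).round(4),"ydir",np.degrees(np.arctan2(R[1,1],R[0,1])).round(2))
E
python3 -c "from h import *;tr()"
```

```text
t 13.53 corner xy [-32.57  21.71] z 89.8 F [-5.7  2.9] 1.7 w 65.4 toolz in tray [-0.0049  0.0012] ydir 12.16
```

Request:
step_arm --moves '[{"dx":0,"dy":0,"dz":0.004,"rx":0,"ry":0,"rz":0,"gripper":0.2},{"dx":0,"dy":0,"dz":0,"rx":0,"ry":0,"rz":0,"gripper":0.7},{"dx":0,"dy":0,"dz":0,"rx":0,"ry":0,"rz":0,"gripper":1},{"dx":0,"dy":0,"dz":0,"rx":0,"ry":0,"rz":0,"gripper":1},{"dx":0,"dy":0,"dz":0,"rx":0,"ry":0,"rz":0,"gripper":1}]'

```text
time: 14.15
tcp_pos: [0.5902, -0.2083, 0.09]
eef_rot: [0.001, 0.628, 0.778, 0.0]
contact_force: [0.3, -0.9, -0.3]
grip_width: 0.0853
gripper_force: 0.0
```

Request:
step_arm --moves '[{"dx":0,"dy":0.03,"dz":0,"rx":0,"ry":0,"rz":0,"gripper":1},{"dx":0,"dy":0.03,"dz":0,"rx":0,"ry":0,"rz":0,"gripper":1},{"dx":0,"dy":0.02,"dz":0,"rx":0,"ry":0,"rz":0,"gripper":1},{"dx":0,"dy":0,"dz":0,"rx":0,"ry":0,"rz":0,"gripper":1}]'

```text
time: 14.65
tcp_pos: [0.5963, -0.2068, 0.0896]
eef_rot: [-0.001, 0.628, 0.778, -0.001]
contact_force: [-4.6, 0.4, 3.0]
grip_width: 0.0858
gripper_force: 2.0
```

```bash
python3 -c "from h import *;tr()"
```

```text
t 14.65 corner xy [-23.17  22.05] z 89.6 F [-4.4  1.4] 3.0 w 85.8 toolz in tray [-0.0023  0.0008] ydir 12.18
```

Request:
step_arm --moves '[{"dx":0,"dy":-0.04,"dz":0,"rx":0,"ry":0,"rz":0,"gripper":1},{"dx":0,"dy":-0.055,"dz":0,"rx":0,"ry":0,"rz":0,"gripper":1},{"dx":0,"dy":0,"dz":-0.1,"rx":0,"ry":0,"rz":0,"gripper":1},{"dx":0,"dy":0,"dz":-0.3,"rx":0,"ry":0,"rz":0,"gripper":1},{"dx":0,"dy":0,"dz":-0.4,"rx":0,"ry":0,"rz":0,"gripper":1},{"dx":0.2,"dy":0,"dz":-0.3,"rx":0,"ry":0,"rz":0,"gripper":1},{"dx":0.4,"dy":0,"dz":0,"rx":0,"ry":0,"rz":0,"gripper":1},{"dx":0.4,"dy":0,"dz":0,"rx":0,"ry":0,"rz":0,"gripper":1},{"dx":0.4,"dy":0,"dz":0,"rx":0,"ry":0,"rz":0,"gripper":1},{"dx":0.4,"dy":0,"dz":0,"rx":0,"ry":0,"rz":0,"gripper":1}]'

```text
time: 15.9
tcp_pos: [0.5502, -0.0313, 0.2008]
eef_rot: [0.001, 0.628, 0.778, 0.001]
contact_force: [-0.1, -0.1, 0.5]
grip_width: 0.0851
gripper_force: 0.0
```

Run:
```python
from h import *
from rig import r
rel(655.8,122.4,150,35)
s=r.snapshot('scene'); c=s['frame'][220:320,145:270]; cv2.imwrite('pics/s6.png',cv2.resize(c[:,:,::-1],None,fx=6,fy=6,interpolation=cv2.INTER_CUBIC))
s=r.snapshot('top'); np.savez('top1.npz',**s); P=cloud(s)
m=(P[...,2]>.036)&(P[...,2]<.056)&(abs(P[...,0]-.59)<.06)&(P[...,1]<-.13)&(P[...,1]>-.26)
print(m.sum(),rect(P[m]),P[m][:,2].mean())
```

```text
t 15.9 move [1.278 1.356 0.511] turn [ 0.023  0.004 -3.978] F [-0.1 -0.1  0.5] w 85.1 tcp [550.2 -31.3 200.8] ydir 12.21
585 [ 585.9 -207.2   66.3   46.7   11.3] 0.043756357768055455
```

View pics/s6.png

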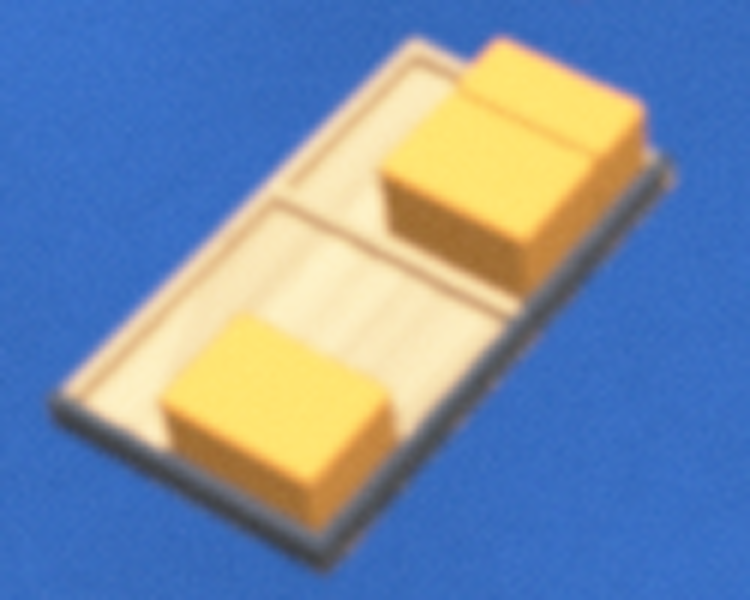

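The broad bar sits in the steel corner, its near corner at (318,520), flush with both walls as far as this view resolves. The top-view rectangle agrees. Now the narrow bar.

Request:
step_arm --moves '[{"dx":0.15,"dy":0.15,"dz":0,"rx":0,"ry":0,"rz":0,"gripper":1},{"dx":0.3,"dy":0.32,"dz":0,"rx":0,"ry":0,"rz":0,"gripper":1},{"dx":0.35,"dy":0.38,"dz":0,"rx":0,"ry":0,"rz":0,"gripper":1},{"dx":0.32,"dy":0.34,"dz":0.1,"rx":0,"ry":0,"rz":0,"gripper":1},{"dx":0.16,"dy":0.16,"dz":0.2,"rx":0,"ry":0,"rz":-0.8,"gripper":1},{"dx":0,"dy":0,"dz":0.2,"rx":0,"ry":0,"rz":-0.8,"gripper":1},{"dx":0,"dy":0,"dz":0,"rx":0,"ry":0,"rz":-0.8,"gripper":1},{"dx":0,"dy":0,"dz":0,"rx":0,"ry":0,"rz":-0.8,"gripper":1},{"dx":0,"dy":0,"dz":0,"rx":0,"ry":0,"rz":-0.78,"gripper":1},{"dx":0,"dy":0,"dz":0,"rx":0,"ry":0,"rz":0,"gripper":1}]'

```text
time: 17.25
tcp_pos: [0.656, 0.1208, 0.15]
eef_rot: [0.0, 0.463, 0.887, 0.0]
contact_force: [0.3, -0.1, 0.3]
grip_width: 0.0852
gripper_force: 0.0
```

```bash
python3 -c "from h import *;rel(656,122.4,83,35)"
```

```text
t 17.25 move [0.013 0.008 0.67 ] turn [ 0.012  0.004 -0.018] F [ 0.3 -0.1  0.3] w 85.2 tcp [656.  120.8 150. ] ydir 34.89
```

Request:
step_arm --moves '[{"dx":0.013,"dy":0.008,"dz":0.2,"rx":0,"ry":0,"rz":0,"gripper":1},{"dx":0,"dy":0,"dz":0.3,"rx":0,"ry":0,"rz":0,"gripper":1},{"dx":0,"dy":0,"dz":0.13,"rx":0,"ry":0,"rz":0,"gripper":1},{"dx":0,"dy":0,"dz":0.04,"rx":0,"ry":0,"rz":0,"gripper":1},{"dx":0,"dy":0,"dz":0,"rx":0,"ry":0,"rz":0,"gripper":0.6},{"dx":0,"dy":0,"dz":0,"rx":0,"ry":0,"rz":0,"gripper":0.4},{"dx":0,"dy":0,"dz":0,"rx":0,"ry":0,"rz":0,"gripper":0.2},{"dx":0,"dy":0,"dz":0,"rx":0,"ry":0,"rz":0,"gripper":0.2},{"dx":0,"dy":0,"dz":0,"rx":0,"ry":0,"rz":0,"gripper":0.2}]'

```text
time: 18.38
tcp_pos: [0.6553, 0.1226, 0.0836]
eef_rot: [0.0, 0.462, 0.887, 0.001]
contact_force: [-0.4, 0.4, 4.9]
grip_width: 0.0655
gripper_force: 41.7
```

Request:
step_arm --moves '[{"dx":0,"dy":0,"dz":-0.1,"rx":0,"ry":0,"rz":0,"gripper":0.2},{"dx":0,"dy":0,"dz":-0.25,"rx":0,"ry":0,"rz":0,"gripper":0.2},{"dx":0,"dy":0,"dz":-0.3,"rx":0,"ry":0,"rz":0,"gripper":0.2},{"dx":0,"dy":0,"dz":-0.1,"rx":0,"ry":0,"rz":0.6,"gripper":0.2},{"dx":0,"dy":0,"dz":0,"rx":0,"ry":0,"rz":0.8,"gripper":0.2},{"dx":0,"dy":0,"dz":0,"rx":0,"ry":0,"rz":0.8,"gripper":0.2},{"dx":0,"dy":0,"dz":0,"rx":0,"ry":0,"rz":0.8,"gripper":0.2},{"dx":0,"dy":0,"dz":0,"rx":0,"ry":0,"rz":0.8,"gripper":0.2},{"dx":0,"dy":0,"dz":0,"rx":0,"ry":0,"rz":0.18,"gripper":0.2},{"dx":0,"dy":0,"dz":0,"rx":0,"ry":0,"rz":0,"gripper":0.2}]'

```text
time: 19.62
tcp_pos: [0.6547, 0.1226, 0.1578]
eef_rot: [-0.0, 0.628, 0.779, -0.0]
contact_force: [0.8, -0.4, -0.8]
grip_width: 0.0649
gripper_force: 41.1
```

Run:
```python
from h import *
a=np.radians(12.2); ex=np.array([np.cos(a),np.sin(a)]); ey=np.array([-ex[1],ex[0]])
p=np.array([623.6,-223.5])-40.6*ex+66.7*ey; print(p); rel(*p,158,12.2)
```

```text
[ 569.82155077 -166.88614659]
t 19.62 move [-2.649e+00 -1.444e+00 -2.000e-03] turn [-0.002 -0.     0.011] F [ 0.8 -0.4 -0.8] w 64.9 tcp [654.7 122.6 157.8] ydir 12.26
```

Request:
step_arm --moves '[{"dx":-0.15,"dy":-0.08,"dz":0,"rx":0,"ry":0,"rz":0,"gripper":0.2},{"dx":-0.35,"dy":-0.19,"dz":0,"rx":0,"ry":0,"rz":0,"gripper":0.2},{"dx":-0.45,"dy":-0.25,"dz":0,"rx":0,"ry":0,"rz":0,"gripper":0.2},{"dx":-0.5,"dy":-0.27,"dz":0,"rx":0,"ry":0,"rz":0,"gripper":0.2},{"dx":-0.5,"dy":-0.27,"dz":0,"rx":0,"ry":0,"rz":0,"gripper":0.2},{"dx":-0.4,"dy":-0.22,"dz":0,"rx":0,"ry":0,"rz":0,"gripper":0.2},{"dx":-0.2,"dy":-0.11,"dz":0,"rx":0,"ry":0,"rz":0,"gripper":0.2},{"dx":-0.1,"dy":-0.055,"dz":0,"rx":0,"ry":0,"rz":0,"gripper":0.2},{"dx":0,"dy":0,"dz":0,"rx":0,"ry":0,"rz":0,"gripper":0.2}]'

```text
time: 20.75
tcp_pos: [0.5692, -0.1678, 0.1579]
eef_rot: [-0.0, 0.628, 0.778, 0.0]
contact_force: [-1.0, 0.5, -0.7]
grip_width: 0.0653
gripper_force: 41.1
```

Run:
```python
from h import *
from rig import r
rel(569.8,-166.9,88,12.2); tr()
s=r.snapshot('scene'); P=cloud(s); hsv=cv2.cvtColor(s["frame"],cv2.COLOR_RGB2HSV)
m=(abs(hsv[...,0].astype(int)-22)<8)&(hsv[...,1]>120)&(P[...,2]>.06)&(P[...,2]<.13)&(abs(P[...,0]-.57)<.08)&(abs(P[...,1]+.167)<.06)
Q=P[m]; a=np.radians(12.2); M=np.array([[np.cos(a),np.sin(a)],[-np.sin(a),np.cos(a)]])
q=(Q[:,:2]*1000-[623.6,-223.5])@M.T; print(m.sum(),np.percentile(q,[2,50,98],axis=0).round(1),np.percentile(Q[:,2],[2,98]))
```

```text
t 20.75 move [0.008 0.008 0.699] turn [ 0.    -0.001 -0.013] F [-1.   0.5 -0.7] w 65.3 tcp [ 569.2 -167.8  157.9] ydir 12.13
t 20.75 corner xy [-41.45  65.93] z 157.9 F [-0.8  0.7] -0.7 w 65.3 toolz in tray [0.     0.0001] ydir 12.13
596 [[-75.1  50. ]
 [-42.6  54. ]
 [-10.3  76.6]] [0.08096048 0.11822127]
```

Request:
step_arm --moves '[{"dx":0.02,"dy":0,"dz":0.2,"rx":0,"ry":0,"rz":0,"gripper":0.2},{"dx":0,"dy":0,"dz":0.25,"rx":0,"ry":0,"rz":0,"gripper":0.2},{"dx":0,"dy":0,"dz":0.15,"rx":0,"ry":0,"rz":0,"gripper":0.2},{"dx":0,"dy":0,"dz":0.06,"rx":0,"ry":0,"rz":0,"gripper":0.2},{"dx":0,"dy":0,"dz":0.01,"rx":0,"ry":0,"rz":0,"gripper":0.2},{"dx":0,"dy":0,"dz":0,"rx":0,"ry":0,"rz":0,"gripper":0.2}]'

```text
time: 21.55
tcp_pos: [0.5697, -0.1652, 0.0915]
eef_rot: [0.001, 0.628, 0.778, 0.0]
contact_force: [-0.2, 0.1, -0.7]
grip_width: 0.0654
gripper_force: 41.1
```

```bash
python3 -c "from h import *;tr()"
```

```text
t 21.55 corner xy [-40.32  68.37] z 91.5 F [-0.2  0.1] -0.7 w 65.4 toolz in tray [ 0.0013 -0.0005] ydir 12.21
```

Request:
step_arm --moves '[{"dx":0,"dy":0,"dz":0.02,"rx":0,"ry":0,"rz":0,"gripper":0.2},{"dx":0,"dy":0,"dz":0.01,"rx":0,"ry":0,"rz":0,"gripper":0.2},{"dx":0,"dy":0,"dz":0,"rx":0,"ry":0,"rz":0,"gripper":0.2}]'

```text
time: 21.92
tcp_pos: [0.5692, -0.165, 0.0878]
eef_rot: [-0.0, 0.628, 0.778, 0.0]
contact_force: [0.7, -0.8, -2.6]
grip_width: 0.0653
gripper_force: 41.1
```

Request:
step_arm --moves '[{"dx":0,"dy":0,"dz":0.006,"rx":0,"ry":0,"rz":0,"gripper":0.2},{"dx":0,"dy":0,"dz":0,"rx":0,"ry":0,"rz":0,"gripper":0.2}]'

```text
time: 22.18
tcp_pos: [0.5692, -0.1651, 0.0876]
eef_rot: [-0.0, 0.628, 0.778, 0.0]
contact_force: [-1.4, 0.3, 4.6]
grip_width: 0.0656
gripper_force: 41.6
```

Request:
step_arm --moves '[{"dx":0,"dy":0,"dz":0.005,"rx":0,"ry":0,"rz":0,"gripper":0.2},{"dx":0,"dy":0,"dz":0,"rx":0,"ry":0,"rz":0,"gripper":0.2}]'

```text
time: 22.42
tcp_pos: [0.5693, -0.1651, 0.0876]
eef_rot: [-0.0, 0.628, 0.778, 0.0]
contact_force: [-2.4, 1.8, 8.0]
grip_width: 0.0653
gripper_force: 42.2
```

Request:
step_arm --moves '[{"dx":0,"dy":0.02,"dz":-0.01,"rx":0,"ry":0,"rz":0,"gripper":0.2},{"dx":0,"dy":0.02,"dz":0,"rx":0,"ry":0,"rz":0,"gripper":0.2},{"dx":0,"dy":0.02,"dz":0,"rx":0,"ry":0,"rz":0,"gripper":0.2},{"dx":0,"dy":0,"dz":0,"rx":0,"ry":0,"rz":0,"gripper":0.2}]'

```text
time: 22.92
tcp_pos: [0.5754, -0.1639, 0.0877]
eef_rot: [0.0, 0.628, 0.778, 0.0]
contact_force: [-1.1, -0.4, 1.1]
grip_width: 0.0654
gripper_force: 41.4
```

Request:
step_arm --moves '[{"dx":-0.02,"dy":0,"dz":0,"rx":0,"ry":0,"rz":0,"gripper":0.2},{"dx":-0.02,"dy":0,"dz":0,"rx":0,"ry":0,"rz":0,"gripper":0.2},{"dx":0,"dy":0,"dz":0,"rx":0,"ry":0,"rz":0,"gripper":0.2}]'

```text
time: 23.3
tcp_pos: [0.5763, -0.1679, 0.0877]
eef_rot: [0.0, 0.628, 0.778, 0.0]
contact_force: [0.6, 0.5, 0.3]
grip_width: 0.0657
gripper_force: 41.2
```

```bash
python3 -c "from h import *;tr()"
```

```text
t 23.3 corner xy [-34.53  64.37] z 87.7 F [0.7 0.3] 0.3 w 65.7 toolz in tray [ 0.0008 -0.0005] ydir 12.2
```

Request:
step_arm --moves '[{"dx":-0.015,"dy":0,"dz":0,"rx":0,"ry":0,"rz":0,"gripper":0.2},{"dx":0,"dy":0,"dz":0,"rx":0,"ry":0,"rz":0,"gripper":0.2}]'

```text
time: 23.55
tcp_pos: [0.5763, -0.1693, 0.0877]
eef_rot: [0.0, 0.628, 0.778, 0.0]
contact_force: [0.7, 0.2, 0.4]
grip_width: 0.0654
gripper_force: 41.2
```

Request:
step_arm --moves '[{"dx":-0.01,"dy":0,"dz":0,"rx":0,"ry":0,"rz":0,"gripper":0.2},{"dx":0,"dy":0,"dz":0,"rx":0,"ry":0,"rz":0,"gripper":0.2}]'

```text
time: 23.8
tcp_pos: [0.5764, -0.17, 0.0877]
eef_rot: [-0.0, 0.628, 0.778, 0.0]
contact_force: [-0.3, 1.2, 1.5]
grip_width: 0.0654
gripper_force: 41.3
```

Request:
step_arm --moves '[{"dx":-0.01,"dy":0,"dz":0,"rx":0,"ry":0,"rz":0,"gripper":0.2},{"dx":0,"dy":0,"dz":0,"rx":0,"ry":0,"rz":0,"gripper":0.2}]'

```text
time: 24.05
tcp_pos: [0.5765, -0.1702, 0.0877]
eef_rot: [-0.001, 0.628, 0.778, 0.0]
contact_force: [-1.8, 4.1, 4.3]
grip_width: 0.0652
gripper_force: 41.6
```

```bash
python3 -c "from h import *;tr()"
```

```text
t 24.05 corner xy [-34.76  62.1 ] z 87.7 F [-0.9  4.4] 4.3 w 65.2 toolz in tray [-0.0004  0.0018] ydir 12.22
```

Request:
step_arm --moves '[{"dx":-0.015,"dy":0,"dz":-0.003,"rx":0,"ry":0,"rz":0,"gripper":0.2},{"dx":0,"dy":0,"dz":0,"rx":0,"ry":0,"rz":0,"gripper":0.2}]'

```text
time: 24.3
tcp_pos: [0.5766, -0.1703, 0.0877]
eef_rot: [-0.002, 0.628, 0.778, 0.001]
contact_force: [-2.3, 6.6, 4.5]
grip_width: 0.0653
gripper_force: 41.7
```

```bash
python3 -c "from h import *;tr()"
```

```text
t 24.3 corner xy [-34.71  61.95] z 87.7 F [-0.9  6.9] 4.5 w 65.3 toolz in tray [-0.0011  0.0041] ydir 12.24
```

Request:
step_arm --moves '[{"dx":0.01,"dy":0.02,"dz":0,"rx":0,"ry":0,"rz":0,"gripper":0.2},{"dx":0,"dy":0.01,"dz":0,"rx":0,"ry":0,"rz":0,"gripper":0.2},{"dx":0,"dy":0,"dz":0,"rx":0,"ry":0,"rz":0,"gripper":0.2}]'

```text
time: 24.68
tcp_pos: [0.577, -0.1702, 0.0878]
eef_rot: [-0.003, 0.628, 0.778, -0.001]
contact_force: [-7.8, 4.7, 9.0]
grip_width: 0.0657
gripper_force: 42.3
```

```bash
python3 -c "from h import *;tr()"
```

```text
t 24.68 corner xy [-34.25  61.89] z 87.8 F [-6.6  6.3] 9.0 w 65.7 toolz in tray [-0.0056  0.0042] ydir 12.18
```

Request:
step_arm --moves '[{"dx":0.025,"dy":0.0,"dz":-0.008,"rx":0,"ry":0,"rz":0,"gripper":0.2},{"dx":0,"dy":0,"dz":0,"rx":0,"ry":0,"rz":0,"gripper":0.2}]'

```text
time: 24.92
tcp_pos: [0.5783, -0.1693, 0.0884]
eef_rot: [-0.0, 0.628, 0.778, -0.001]
contact_force: [-2.8, 0.2, 0.6]
grip_width: 0.0653
gripper_force: 41.3
```

```bash
python3 -c "from h import *;tr()"
```

```text
t 24.93 corner xy [-32.84  62.58] z 88.4 F [-2.7  0.8] 0.6 w 65.3 toolz in tray [-0.0017 -0.0006] ydir 12.2
```

Request:
step_arm --moves '[{"dx":0,"dy":0.01,"dz":0,"rx":0,"ry":0,"rz":0,"gripper":0.2},{"dx":0,"dy":0,"dz":0,"rx":0,"ry":0,"rz":0,"gripper":0.2}]'

```text
time: 25.18
tcp_pos: [0.5785, -0.1693, 0.0883]
eef_rot: [-0.001, 0.628, 0.778, -0.001]
contact_force: [-4.7, -0.4, 1.3]
grip_width: 0.0653
gripper_force: 41.5
```

```bash
python3 -c "from h import *;tr()"
```

```text
t 25.18 corner xy [-32.68  62.51] z 88.3 F [-4.7  0.6] 1.3 w 65.3 toolz in tray [-0.0037  0.0003] ydir 12.16
```

Request:
step_arm --moves '[{"dx":-0.01,"dy":0,"dz":0,"rx":0,"ry":0,"rz":0,"gripper":0.2},{"dx":-0.005,"dy":0,"dz":0.003,"rx":0,"ry":0,"rz":0,"gripper":0.2},{"dx":0,"dy":0,"dz":0,"rx":0,"ry":0,"rz":0,"gripper":0.2}]'

```text
time: 25.55
tcp_pos: [0.5786, -0.1697, 0.0879]
eef_rot: [-0.002, 0.628, 0.778, -0.001]
contact_force: [-6.0, 1.1, 3.6]
grip_width: 0.0654
gripper_force: 41.6
```

```bash
python3 -c "from h import *;tr()"
```

```text
t 25.55 corner xy [-32.6   62.12] z 87.9 F [-5.7  2.3] 3.6 w 65.4 toolz in tray [-0.0041  0.0023] ydir 12.18
```

Request:
step_arm --moves '[{"dx":0,"dy":0,"dz":0,"rx":0,"ry":0,"rz":0,"gripper":0.7},{"dx":0,"dy":0,"dz":0,"rx":0,"ry":0,"rz":0,"gripper":1},{"dx":0,"dy":0,"dz":0,"rx":0,"ry":0,"rz":0,"gripper":1},{"dx":0,"dy":0,"dz":0,"rx":0,"ry":0,"rz":0,"gripper":1}]'

```text
time: 26.05
tcp_pos: [0.5808, -0.1698, 0.0886]
eef_rot: [0.0, 0.628, 0.778, 0.0]
contact_force: [-0.9, -0.2, -0.2]
grip_width: 0.0855
gripper_force: 0.0
```

```bash
python3 -c "from h import *;tr()"
```

```text
t 26.05 corner xy [-30.44  61.56] z 88.6 F [-0.9 -0. ] -0.2 w 85.5 toolz in tray [ 0.0008 -0.0003] ydir 12.22
```

Request:
step_arm --moves '[{"dx":0,"dy":0.03,"dz":0,"rx":0,"ry":0,"rz":0,"gripper":1},{"dx":0,"dy":0.02,"dz":0,"rx":0,"ry":0,"rz":0,"gripper":1},{"dx":0,"dy":0.02,"dz":0,"rx":0,"ry":0,"rz":0,"gripper":1},{"dx":0,"dy":0,"dz":0,"rx":0,"ry":0,"rz":0,"gripper":1}]'

```text
time: 26.55
tcp_pos: [0.5875, -0.1682, 0.0885]
eef_rot: [0.0, 0.628, 0.778, 0.0]
contact_force: [0.8, -0.0, 1.0]
grip_width: 0.0851
gripper_force: 0.0
```

```bash
python3 -c "from h import *;tr()"
```

```text
t 26.55 corner xy [-23.62  61.68] z 88.5 F [ 0.8 -0.2] 1.0 w 85.1 toolz in tray [0.0001 0.    ] ydir 12.22
```

Request:
step_arm --moves '[{"dx":0,"dy":-0.04,"dz":0,"rx":0,"ry":0,"rz":0,"gripper":1},{"dx":0,"dy":-0.053,"dz":0,"rx":0,"ry":0,"rz":0,"gripper":1},{"dx":0,"dy":0,"dz":-0.2,"rx":0,"ry":0,"rz":0,"gripper":1},{"dx":0,"dy":0,"dz":-0.3,"rx":0,"ry":0,"rz":0,"gripper":1},{"dx":0.1,"dy":0,"dz":0,"rx":0,"ry":0,"rz":0,"gripper":-1},{"dx":0.2,"dy":0,"dz":0,"rx":0,"ry":0,"rz":0,"gripper":-1},{"dx":0,"dy":0,"dz":0,"rx":0,"ry":0,"rz":0,"gripper":-1},{"dx":0,"dy":0,"dz":0,"rx":0,"ry":0,"rz":0,"gripper":-1}]'

```text
time: 27.55
tcp_pos: [0.5715, -0.1404, 0.1379]
eef_rot: [-0.0, 0.628, 0.779, -0.0]
contact_force: [-0.4, -0.2, -0.2]
grip_width: 0.0122
gripper_force: 0.0
```

```bash
python3 -c "from h import *;tr()"
```

```text
t 27.55 corner xy [-33.38  92.2 ] z 137.9 F [-0.4 -0.1] -0.2 w 12.2 toolz in tray [-0.0011  0.0002] ydir 12.26
```

Request:
step_arm --moves '[{"dx":0.01,"dy":0,"dz":0.1,"rx":0,"ry":0,"rz":0,"gripper":-1},{"dx":0,"dy":0,"dz":0.2,"rx":0,"ry":0,"rz":0,"gripper":-1},{"dx":0,"dy":0,"dz":0.17,"rx":0,"ry":0,"rz":0,"gripper":-1},{"dx":0,"dy":0,"dz":0.04,"rx":0,"ry":0,"rz":0,"gripper":-1},{"dx":-0.02,"dy":0,"dz":0,"rx":0,"ry":0,"rz":0,"gripper":-1},{"dx":-0.02,"dy":0,"dz":0,"rx":0,"ry":0,"rz":0,"gripper":-1},{"dx":0,"dy":0,"dz":0,"rx":0,"ry":0,"rz":0,"gripper":-1}]'

```text
time: 28.42
tcp_pos: [0.5729, -0.1443, 0.0881]
eef_rot: [0.001, 0.628, 0.778, 0.0]
contact_force: [-0.6, 0.6, 0.6]
grip_width: 0.0003
gripper_force: 0.0
```

```bash
python3 -c "from h import *;tr()"
```

```text
t 28.43 corner xy [-32.79  88.08] z 88.1 F [-0.5  0.7] 0.6 w 0.3 toolz in tray [ 0.0013 -0.0005] ydir 12.18
```

Request:
step_arm --moves '[{"dx":-0.015,"dy":0,"dz":0,"rx":0,"ry":0,"rz":0,"gripper":-1},{"dx":0,"dy":0,"dz":0,"rx":0,"ry":0,"rz":0,"gripper":-1}]'

```text
time: 28.68
tcp_pos: [0.5729, -0.1454, 0.0877]
eef_rot: [0.0, 0.628, 0.778, 0.0]
contact_force: [-0.5, -0.0, -0.3]
grip_width: 0.0001
gripper_force: 0.0
```

```bash
python3 -c "from h import *;tr()"
```

```text
t 28.68 corner xy [-33.    87.06] z 87.7 F [-0.5  0.1] -0.3 w 0.1 toolz in tray [ 0.0005 -0.    ] ydir 12.21
```

Request:
step_arm --moves '[{"dx":-0.007,"dy":0,"dz":0,"rx":0,"ry":0,"rz":0,"gripper":-1},{"dx":0,"dy":0,"dz":0,"rx":0,"ry":0,"rz":0,"gripper":-1}]'

```text
time: 28.92
tcp_pos: [0.5729, -0.1455, 0.0875]
eef_rot: [-0.0, 0.628, 0.778, 0.0]
contact_force: [0.1, 1.3, 0.9]
grip_width: 0.0002
gripper_force: 0.8
```

Request:
step_arm --moves '[{"dx":-0.007,"dy":0,"dz":0,"rx":0,"ry":0,"rz":0,"gripper":-1},{"dx":0,"dy":0,"dz":0,"rx":0,"ry":0,"rz":0,"gripper":-1}]'

```text
time: 29.18
tcp_pos: [0.573, -0.1456, 0.0875]
eef_rot: [-0.001, 0.628, 0.778, 0.0]
contact_force: [-1.1, 4.4, 4.2]
grip_width: -0.0004
gripper_force: 2.3
```

Request:
step_arm --moves '[{"dx":-0.007,"dy":0,"dz":0,"rx":0,"ry":0,"rz":0,"gripper":-1},{"dx":0,"dy":0,"dz":0,"rx":0,"ry":0,"rz":0,"gripper":-1}]'

```text
time: 29.42
tcp_pos: [0.573, -0.1457, 0.0875]
eef_rot: [-0.001, 0.628, 0.779, 0.001]
contact_force: [-1.5, 4.9, 4.6]
grip_width: 0.0
gripper_force: 3.1
```

```bash
python3 -c "from h import *;tr()"
```

```text
t 29.43 corner xy [-32.98  86.78] z 87.5 F [-0.4  5.1] 4.6 w 0.0 toolz in tray [-0.0007  0.003 ] ydir 12.26
```

Request:
step_arm --moves '[{"dx":0.06,"dy":0,"dz":0,"rx":0,"ry":0,"rz":0,"gripper":-1},{"dx":0,"dy":0,"dz":-0.3,"rx":0,"ry":0,"rz":0,"gripper":-1},{"dx":0,"dy":0,"dz":-0.2,"rx":0,"ry":0,"rz":0,"gripper":-1},{"dx":-0.1,"dy":-0.2,"dz":0,"rx":0,"ry":0,"rz":0,"gripper":-1},{"dx":-0.2,"dy":-0.3,"dz":0,"rx":0,"ry":0,"rz":0,"gripper":-1},{"dx":-0.03,"dy":-0.1,"dz":0,"rx":0,"ry":0,"rz":0,"gripper":-1},{"dx":0,"dy":0,"dz":0.2,"rx":0,"ry":0,"rz":0,"gripper":-1},{"dx":0,"dy":0,"dz":0.28,"rx":0,"ry":0,"rz":0,"gripper":-1},{"dx":0,"dy":0,"dz":0,"rx":0,"ry":0,"rz":0,"gripper":-1}]'

```text
time: 30.55
tcp_pos: [0.5181, -0.1859, 0.0873]
eef_rot: [-0.003, 0.628, 0.778, -0.001]
contact_force: [-0.1, 0.3, -0.2]
grip_width: 0.0004
gripper_force: 0.0
```

```bash
python3 -c "from h import *;tr()"
```

```text
t 30.55 corner xy [-95.17  59.07] z 87.3 F [0.  0.3] -0.2 w 0.4 toolz in tray [-0.0049  0.0025] ydir 12.19
```

Request:
step_arm --moves '[{"dx":0,"dy":0.03,"dz":0,"rx":0,"ry":0,"rz":0,"gripper":-1},{"dx":0,"dy":0.02,"dz":0,"rx":0,"ry":0,"rz":0,"gripper":-1},{"dx":0,"dy":0.02,"dz":0,"rx":0,"ry":0,"rz":0,"gripper":-1},{"dx":0,"dy":0,"dz":0,"rx":0,"ry":0,"rz":0,"gripper":-1}]'

```text
time: 31.05
tcp_pos: [0.5277, -0.1849, 0.0899]
eef_rot: [0.0, 0.628, 0.778, 0.0]
contact_force: [-0.2, 0.7, 0.2]
grip_width: 0.0003
gripper_force: 0.0
```

```bash
python3 -c "from h import *;tr()"
```

```text
t 31.05 corner xy [-85.57  58.04] z 89.9 F [-0.   0.7] 0.2 w 0.3 toolz in tray [ 0.001  -0.0003] ydir 12.24
```

Request:
step_arm --moves '[{"dx":0.02,"dy":0.02,"dz":0,"rx":0,"ry":0,"rz":0,"gripper":-1},{"dx":0,"dy":0.01,"dz":0,"rx":0,"ry":0,"rz":0,"gripper":-1},{"dx":0,"dy":0,"dz":0,"rx":0,"ry":0,"rz":0,"gripper":-1}]'

```text
time: 31.42
tcp_pos: [0.5298, -0.1823, 0.0894]
eef_rot: [-0.0, 0.628, 0.778, 0.0]
contact_force: [0.2, -1.0, 0.6]
grip_width: -0.0
gripper_force: 0.0
```

Request:
step_arm --moves '[{"dx":0,"dy":0.01,"dz":0,"rx":0,"ry":0,"rz":0,"gripper":-1},{"dx":0,"dy":0,"dz":0,"rx":0,"ry":0,"rz":0,"gripper":-1}]'

```text
time: 31.68
tcp_pos: [0.5307, -0.1822, 0.0895]
eef_rot: [0.0, 0.628, 0.778, 0.0]
contact_force: [0.0, 0.9, -0.1]
grip_width: 0.0
gripper_force: 0.0
```

Request:
step_arm --moves '[{"dx":0,"dy":0.01,"dz":0,"rx":0,"ry":0,"rz":0,"gripper":-1},{"dx":0,"dy":0,"dz":0,"rx":0,"ry":0,"rz":0,"gripper":-1}]'

```text
time: 31.92
tcp_pos: [0.5317, -0.1819, 0.0895]
eef_rot: [0.0, 0.628, 0.778, 0.0]
contact_force: [-0.0, -0.3, 0.3]
grip_width: -0.0002
gripper_force: 0.0
```

```bash
python3 -c "from h import *;tr()"
```

```text
t 31.93 corner xy [-81.04  60.03] z 89.5 F [-0.1 -0.3] 0.3 w -0.2 toolz in tray [0.0001 0.0001] ydir 12.21
```

Request:
step_arm --moves '[{"dx":0,"dy":0.01,"dz":0,"rx":0,"ry":0,"rz":0,"gripper":-1},{"dx":0,"dy":0,"dz":0,"rx":0,"ry":0,"rz":0,"gripper":-1}]'

```text
time: 32.17
tcp_pos: [0.5327, -0.1817, 0.0895]
eef_rot: [-0.0, 0.628, 0.778, 0.0]
contact_force: [-0.7, 0.5, -0.1]
grip_width: 0.0
gripper_force: 0.0
```

Request:
step_arm --moves '[{"dx":0,"dy":0.01,"dz":0,"rx":0,"ry":0,"rz":0,"gripper":-1},{"dx":0,"dy":0,"dz":0,"rx":0,"ry":0,"rz":0,"gripper":-1}]'

```text
time: 32.42
tcp_pos: [0.5329, -0.1817, 0.0894]
eef_rot: [-0.001, 0.628, 0.778, -0.0]
contact_force: [-2.7, 0.8, 1.2]
grip_width: -0.0
gripper_force: 1.2
```

Request:
step_arm --moves '[{"dx":0,"dy":0.01,"dz":0,"rx":0,"ry":0,"rz":0,"gripper":-1},{"dx":0,"dy":0,"dz":0,"rx":0,"ry":0,"rz":0,"gripper":-1}]'

```text
time: 32.67
tcp_pos: [0.5331, -0.1817, 0.0894]
eef_rot: [-0.001, 0.628, 0.778, -0.001]
contact_force: [-5.7, -0.4, 4.1]
grip_width: -0.0002
gripper_force: 2.7
```

```bash
python3 -c "from h import *;tr()"
```

```text
t 32.67 corner xy [-79.63  59.97] z 89.4 F [-5.6  0.8] 4.1 w -0.2 toolz in tray [-0.0028  0.0011] ydir 12.17
```

Request:
step_arm --moves '[{"dx":0,"dy":-0.07,"dz":0,"rx":0,"ry":0,"rz":0,"gripper":-1},{"dx":-0.2,"dy":0,"dz":0,"rx":0,"ry":0,"rz":0,"gripper":-1},{"dx":-0.18,"dy":0,"dz":0,"rx":0,"ry":0,"rz":0,"gripper":-1},{"dx":0,"dy":0.02,"dz":0,"rx":0,"ry":0,"rz":0,"gripper":-1},{"dx":0,"dy":0.01,"dz":0,"rx":0,"ry":0,"rz":0,"gripper":-1},{"dx":0,"dy":0,"dz":0,"rx":0,"ry":0,"rz":0,"gripper":-1}]'

```text
time: 33.42
tcp_pos: [0.5388, -0.2185, 0.0893]
eef_rot: [-0.0, 0.628, 0.779, 0.0]
contact_force: [0.2, -0.2, 0.5]
grip_width: -0.0001
gripper_force: 0.0
```

```bash
python3 -c "from h import *;tr()"
```

```text
t 33.42 corner xy [-81.79  22.77] z 89.3 F [ 0.1 -0.2] 0.5 w -0.1 toolz in tray [-0.0001  0.0008] ydir 12.27
```

Request:
step_arm --moves '[{"dx":0,"dy":0.01,"dz":0,"rx":0,"ry":0,"rz":0,"gripper":-1},{"dx":0,"dy":0,"dz":0,"rx":0,"ry":0,"rz":0,"gripper":-1}]'

```text
time: 33.67
tcp_pos: [0.5398, -0.2186, 0.0895]
eef_rot: [-0.0, 0.628, 0.778, 0.0]
contact_force: [-0.4, -1.2, 0.6]
grip_width: 0.0001
gripper_force: 0.0
```

Request:
step_arm --moves '[{"dx":0,"dy":0.01,"dz":0,"rx":0,"ry":0,"rz":0,"gripper":-1},{"dx":0,"dy":0,"dz":0,"rx":0,"ry":0,"rz":0,"gripper":-1}]'

```text
time: 33.92
tcp_pos: [0.5407, -0.2188, 0.0895]
eef_rot: [-0.0, 0.628, 0.778, 0.0]
contact_force: [-0.4, -0.2, -0.1]
grip_width: 0.0004
gripper_force: 0.0
```

```bash
python3 -c "from h import *;tr()"
```

```text
t 33.92 corner xy [-80.04  22.13] z 89.5 F [-0.5 -0.1] -0.1 w 0.4 toolz in tray [0.0001 0.0002] ydir 12.22
```

Request:
step_arm --moves '[{"dx":0,"dy":0.01,"dz":0,"rx":0,"ry":0,"rz":0,"gripper":-1},{"dx":0,"dy":0,"dz":0,"rx":0,"ry":0,"rz":0,"gripper":-1}]'

```text
time: 34.17
tcp_pos: [0.5409, -0.2188, 0.0894]
eef_rot: [-0.001, 0.628, 0.778, -0.0]
contact_force: [-3.0, 0.2, 1.8]
grip_width: 0.0001
gripper_force: 1.3
```

Request:
step_arm --moves '[{"dx":0,"dy":0.007,"dz":0,"rx":0,"ry":0,"rz":0,"gripper":-1},{"dx":0,"dy":0,"dz":0,"rx":0,"ry":0,"rz":0,"gripper":-1}]'

```text
time: 34.42
tcp_pos: [0.541, -0.2188, 0.0894]
eef_rot: [-0.001, 0.628, 0.778, -0.001]
contact_force: [-5.1, -0.2, 3.7]
grip_width: 0.0
gripper_force: 2.5
```

```bash
python3 -c "from h import *;tr()"
```

```text
t 34.42 corner xy [-79.71  22.04] z 89.4 F [-5.   0.9] 3.7 w 0.0 toolz in tray [-0.0023  0.0011] ydir 12.17
```

Both ends come up firm at the same x (-79.6 and -79.7), so they are flush. Retreating and taking a final look.

Request:
step_arm --moves '[{"dx":0,"dy":-0.1,"dz":0,"rx":0,"ry":0,"rz":0,"gripper":-1},{"dx":0,"dy":0,"dz":-0.3,"rx":0,"ry":0,"rz":0,"gripper":-1},{"dx":0,"dy":-0.3,"dz":-0.4,"rx":0,"ry":0,"rz":0,"gripper":-1},{"dx":0,"dy":-0.4,"dz":-0.4,"rx":0,"ry":0,"rz":0,"gripper":-1},{"dx":0,"dy":-0.2,"dz":-0.2,"rx":0,"ry":0,"rz":0,"gripper":-1},{"dx":0,"dy":0,"dz":0,"rx":0,"ry":0,"rz":0,"gripper":-1}]'

```text
time: 35.17
tcp_pos: [0.4444, -0.2407, 0.2211]
eef_rot: [0.002, 0.629, 0.778, 0.001]
contact_force: [0.9, -0.3, -0.3]
grip_width: -0.0
gripper_force: 0.0
```

Run:
```python
from h import *
from rig import r
tr()
s=r.snapshot('scene'); c=s['frame'][220:320,145:270]; cv2.imwrite('pics/s7.png',cv2.resize(c[:,:,::-1],None,fx=6,fy=6,interpolation=cv2.INTER_CUBIC))
s=r.snapshot('top'); P=cloud(s)
m=(P[...,2]>.036)&(P[...,2]<.056)&(abs(P[...,0]-.58)<.06)&(P[...,1]<-.13)&(P[...,1]>-.26)
print(m.sum(),rect(P[m]),P[m][:,2].std())
```

```text
t 35.17 corner xy [-178.79   21.09] z 221.1 F [ 0.9 -0.5] -0.3 w -0.0 toolz in tray [ 0.0049 -0.0014] ydir 12.08
956 [ 583.2 -192.7   77.2   66.3  -78.1] 0.0020103941029338793
```

View pics/s7.png

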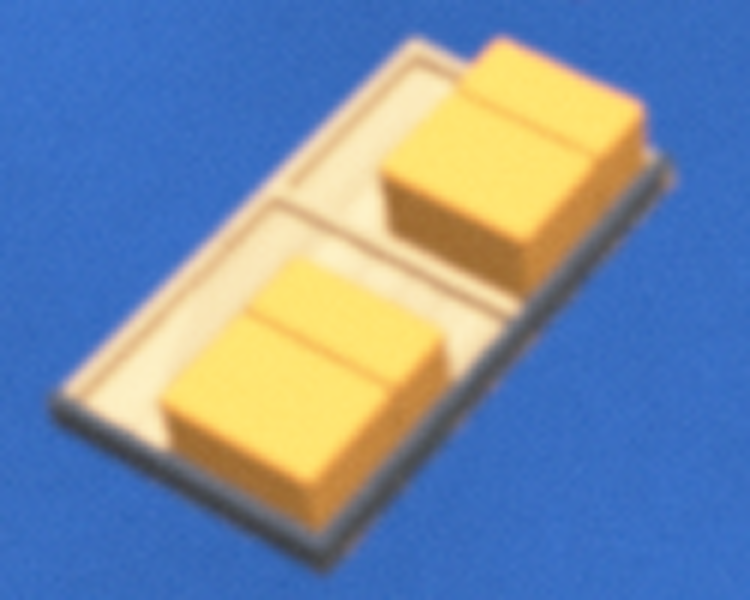

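The two bars lie side by side, flush, with the seam from (245,310) to (390,385) and the near corner at (318,520). Together they measure 77 x 66 mm against an expected 76 x 66.

```bash
python3 -c "from rig import r; print(r.job_done())"
```

```text
the job is handed in; nothing more can be done
None
```

I packed the broad bar into the steel corner and the narrow bar beside it, released both, and handed the job in at about 35 s. Contact checks and the final picture show them flush as asked; no verdict was returned.

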